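# Line up the pantry tins by height on the display board

## Robot

A 6-joint arm with a two-finger parallel gripper is mounted at the origin on the work surface. World frame = base frame: x ahead of the robot, y to its left, z up, the work surface at z = 0. Lengths are in m, angles in degrees, forces in N, time in s.
With the tool pointing down it reaches from about 0.35 to 0.875 m from the base axis. Payload 4.2 kg.
Tool frame: the origin (TCP) lies on the centre line of the jaws, within the pads' length; the fingertips stand 19 mm ahead of it and the grasp point (between the pads) is the TCP; x points along the fingers, y is the direction in which the jaws open and shut, and the axes are right-handed (so a half turn about x gives the same grasp; the last joint's range is limited). The gripper opens to 87 mm and grips with 3 to 60 N. Pads are 19 mm wide; open, the fingers measure 117 mm over their backs; the gripper's body (75 mm by 190 mm) begins 51 mm behind the grasp point.
Start: joints at [91.02, 22.042, 0.453, 0, -68.411, -14.817], TCP at [0.149, 0.607, 0.218] pointing down, gripper open.
Joint ranges: [-179.83, 179.83], [-69.29, 118.12], [-61.27, 80.66], [-181.25, 117.63], [-171.15, -9.14], [-177.46, 177.46]. Speed limits (degrees/s): [159.86, 159.86, 180, 180, 180, 180].

## Interface

Orientations are given as a 3x3 rotation matrix whose columns are the frame's x, y, z axes.
In Python, from station import r, viewer, job, spotter gives the robot as it stands.
- The arm moves only by the tool play_rows, never from a script. Its argument "commands" is a list of rows, each an object of numbers: "fingers": the gripper command: -1 is fully open, 1 is shut, values between are in proportion; "tx", "ty", "tz": the shift along the tool's x, y, z normalised to -1 to 1, where 1 is 750 mm; "ax", "ay", "az": the turn, a rotation vector about the tool's x, y, z normalised to -1 to 1, where 1 is pi rad. In form: [{"fingers": .., "tx": .., "ty": .., "tz": .., "ax": .., "ay": .., "az": ..}, ...]. A call has 1 to 5 rows; each row is the pose to reach, as a shift and turn from the pose commanded when the call began, along the tool's axes at that moment, turning the shorter way round; what a row does not reach only later rows make up. A row lasts 1/12 s, in which the tool goes at most 41.7 mm and 7.16 degrees, less where a joint would pass 70% of its speed; a pose out of reach is approached as far as the arm can. A call with a number of a shift or a turn outside -1 to 1 is refused whole. A call with a gripper value outside its range is refused whole. The fingers move at their own pace and stop on an object; the grip force is fixed at half the most. Time passes only in rows, so rows that repeat a pose let the fingers close. It gives the time, the measured TCP pose, the force and the opening at its end, in the units of the state.
- r.sense(): the state, without advancing time (a new reading comes with each control period).
- viewer.capture(name): name is "scene" or "top" or "wrist"; returns a dict with "image" (384x512x3 uint8, red, green, blue), "fx", "fy", "cx", "cy" (pixels), "R" (3x3) and "t" (3): a world point X has camera coordinates R X + t; the wrist camera has in their place "mount" (4x4, takes a point from camera to tool coordinates, whose origin is the TCP and whose axes are the tool frame's). Camera axes: x right, y down, z forward; pixel columns grow to the right and rows downward; lengths in m; the calibration is good to about 2 mm. A picture is of the moment at which its call begins: read the wrist's pose just before it. There is no depth.
- job.finish_job(): hands the job in, once; it reports no verdict.
Trained networks look in a picture, given as the dict that the camera call returned (one of the last four; its "shot" number tells which), for a name from the list of things; names that differ only in an ending like _2 or _b are one class to them, and where a whole thing is asked for, a point or a joint stands for the part that bears it (a point fixed in the world has none). Each returns a list of dicts, best first, with "score" (0 to 1); they miss things now and then, are a little off and sometimes report something else, mostly with a low value. They report only what shows in the picture. A call takes as long as a camera call. They do not tell look-alikes from the thing itself.
- spotter.find_in(name, picture): "uv" ([column, row] in pixels, amid what is visible of it).
- spotter.silhouettes(name, picture): "region" (384x512 bool, what is visible of it) and "uv" ([column, row] in pixels, amid what is visible of it).
The state is a dict: "time_s": time; "joints": joint angles; "joint_velocities": joint speeds; "effort": joint torques, N m; "tcp_pos": TCP position; "ee_rot": TCP orientation; "wrist_force": force on the tool from outside, world axes, zero at the start; "moment": the same for the moment, N m; "gripper_width": opening from 0.0 (shut) to 1.0 (fully open).
Only numpy, scipy, OpenCV 4.12 (cv2) and the standard library are available. Lean on these libraries where they do the work, as an engineer would, in place of code of your own. Each camera call takes 0.05 s, during which the arm holds its last target. There are 200 camera calls.

## Task

Line the four tins up by height on the board at the far side of the table: one tin standing upright in the middle of each round mark, the tallest on the mark next to the orange end marker, then each next mark the next shorter tin, down to the shortest at the other end. Leave the little jam jar standing where it is.

Things in the scene. Friction and masses are not known exactly. Their poses are not given: they have to be found in the camera images.
- green_tin_mid (a point): The tallest tin: dark green label with a pale band, green lid. Upright solid cylinder 106 mm high and 66 mm in diameter, about 400 g. This point is its centre, 53 mm above its underside; z is the tin's axis. Starts standing loose on the table (z = 0).
- yellow_tin_mid (a point): The second tallest tin: yellow label with red band, yellow lid. Upright solid cylinder 82 mm high and 62 mm in diameter, about 280 g. This point is its centre, 41 mm above its underside; z is the tin's axis. Starts standing loose on the table (z = 0).
- red_tin_mid (a point): The third tallest tin: red label with yellow band, red lid. Upright solid cylinder 60 mm high and 54 mm in diameter, about 160 g. This point is its centre, 30 mm above its underside; z is the tin's axis. Starts standing loose on the table (z = 0).
- blue_tin_mid (a point): The shortest tin, a flat one: blue label with a pale band, blue lid. Upright solid cylinder 38 mm high and 65 mm in diameter, about 130 g. This point is its centre, 19 mm above its underside; z is the tin's axis. Starts standing loose on the table (z = 0).
- mark_1: Round grey mark with a black rim, 78 mm across and flat, on a plywood board 120 x 470 mm whose top is 18 mm above the table: the mark at the end towards the robot's left (+y) of a straight row of four, 100 mm apart. Origin at its centre on the board's top; y runs along the row towards the robot's left, x across it away from the robot. Fixed.
- mark_2: Round grey mark with a black rim, 78 mm across and flat, on a plywood board 120 x 470 mm whose top is 18 mm above the table: the mark second from the +y end of a straight row of four, 100 mm apart. Origin at its centre on the board's top; y runs along the row towards the robot's left, x across it away from the robot. Fixed.
- mark_3: Round grey mark with a black rim, 78 mm across and flat, on a plywood board 120 x 470 mm whose top is 18 mm above the table: the mark third from the +y end of a straight row of four, 100 mm apart. Origin at its centre on the board's top; y runs along the row towards the robot's left, x across it away from the robot. Fixed.
- mark_4: Round grey mark with a black rim, 78 mm across and flat, on a plywood board 120 x 470 mm whose top is 18 mm above the table: the mark at the end towards the robot's right (-y) of a straight row of four, 100 mm apart. Origin at its centre on the board's top; y runs along the row towards the robot's left, x across it away from the robot. Fixed.
- tall_end: Orange end marker, 60 mm across the row, 24 mm along it and 34 mm high, fixed on the board just beyond one end of the row, 57 mm from the centre of the nearest mark: the tallest tin belongs at this end. (A white marker of the same shape stands at the other end.) Which end it is at varies. Origin at the centre of its underside, on the board's top.
- jam_jar_mid (a point): Small squat amber jam jar with a white lid, 42 mm high and 40 mm in diameter, loose on the table among the tins; not part of the row. This point is its centre, half-way up. A small carton (34 x 30 x 26 mm) and a paper sticker roll (40 mm across, 18 mm high) also stand between the tins.
Not all that is in view belongs to the job. What is shaped like the part that bears yellow_tin_mid but pink or purple is not meant. Leave any purple look-alike of the part that bears green_tin_mid alone.

How it is judged (in metres and radians):
At the end, for the whole second after the job is handed in: The four tins stand on the board in order of height from the orange end marker (green tallest, yellow, red, blue shortest), each upright (within 0.1 rad), resting on the board (its height right within 6 mm), its centre within 15 mm of its mark's centre, released and at rest (((horizontal distance between tall_end and mark_1 below 0.1 m and horizontal distance between green_tin_mid and mark_1 below 0.015 m and horizontal distance between yellow_tin_mid and mark_2 below 0.015 m and horizontal distance between red_tin_mid and mark_3 below 0.015 m and horizontal distance between blue_tin_mid and mark_4 below 0.015 m) or (horizontal distance between tall_end and mark_4 below 0.1 m and horizontal distance between green_tin_mid and mark_4 below 0.015 m and horizontal distance between yellow_tin_mid and mark_3 below 0.015 m and horizontal distance between red_tin_mid and mark_2 below 0.015 m and horizontal distance between blue_tin_mid and mark_1 below 0.015 m)) and angle between each of green_tin_mid, yellow_tin_mid, red_tin_mid, blue_tin_mid's own z axis and vertical below 0.1 rad and height (world z) of green_tin_mid between 0.065 and 0.077 m and linear speed of each of green_tin, yellow_tin, red_tin, blue_tin below 0.02 m/s and angular speed of each of green_tin, yellow_tin, red_tin, blue_tin below 0.2 rad/s and height (world z) of yellow_tin_mid between 0.053 and 0.065 m and height (world z) of red_tin_mid between 0.042 and 0.054 m and height (world z) of blue_tin_mid between 0.031 and 0.043 m); the robot touches nothing.
It fails at once if the jam jar is moved by more than 25 mm or knocked over (distance of jam_jar_mid from where it was at the start of the episode above 0.025 m or angle between jam_jar_mid's own z axis and vertical above 0.5 rad).
It also fails if it takes over 109 s, if anything falls off the work surface, if the arm or the gripper's body presses on something with over 40 N, if the wrist force passes 120 N, or if a joint passes its speed limit or range.

## Working session

There is one attempt and no reset: what is moved stays moved. The work goes in short steps, Python scripts to look and compute and a tool call to move; the robot and the scene stay as the last step left them, time stands still between calls to the robot, and variables do not carry over. Pictures are saved under pics/ and viewed, about 12 in all and at most 16, crops included, and the job is handed in when it is done.

Besides the shell and the picture viewer there is one more tool, called by a JSON object that holds its "method" and its "body". play_rows: Moves the arm, as the interface text tells. Its arguments: {"type":"object","properties":{"commands":{"type":"array"}},"required":["commands"]}

```bash
ls; mkdir -p pics
cat > h.py <<'E'
import numpy as np, cv2
from station import r, viewer, job, spotter
def save(p,n,crop=None,s=1):
    im=p["image"][:,:,::-1]
    if crop: a,b,c,d=crop; im=im[b:d,a:c]
    cv2.imwrite("pics/"+n, cv2.resize(im,None,fx=s,fy=s,interpolation=cv2.INTER_CUBIC))
def cam(p,st=None):
    if "mount" in p:
        M=np.array(p["mount"]); Rt=np.array(st["ee_rot"]); 
        return Rt@M[:3,:3], Rt@M[:3,3]+np.array(st["tcp_pos"])
    R=np.array(p["R"]); return R.T, -R.T@np.array(p["t"])
def back(p,uv,z,st=None):
    A,c=cam(p,st); d=A@np.array([(uv[0]-p["cx"])/p["fx"],(uv[1]-p["cy"])/p["fy"],1.])
    return c+d*(z-c[2])/d[2]
def proj(p,X,st=None):
    A,c=cam(p,st); q=A.T@(np.array(X)-c); return np.array([p["cx"]+p["fx"]*q[0]/q[2],p["cy"]+p["fy"]*q[1]/q[2]])
E
python3 - <<'E'
from h import *
s=r.sense(); print({k:np.round(v,3).tolist() for k,v in s.items()})
ims=[]
for n in ("top","scene"):
    p=viewer.capture(n); save(p,n+"0.png",s=1.5); A,c=cam(p); print(n,c.round(3),A.round(2).tolist(),p["fx"])
    H={"green_tin_mid":.053,"yellow_tin_mid":.041,"red_tin_mid":.03,"blue_tin_mid":.019,"jam_jar_mid":.021,"mark_1":.018,"mark_2":.018,"mark_3":.018,"mark_4":.018,"tall_end":.035}
    for k,z in H.items():
        for d in spotter.find_in(k,p): 
            if d["score"]>.2: print(k,round(d["score"],2),np.round(d["uv"]),back(p,d["uv"],z).round(3)[:2])
E
```

```text
pics
{'time_s': 0.0, 'joints': [91.019, 22.091, 0.379, -0.028, -68.411, -14.818], 'joint_velocities': [0.051, 0.044, 0.039, -0.09, 0.15, 0.001], 'effort': [0.001, -39.067, 18.741, 4.22, 0.011, -0.0], 'tcp_pos': [0.149, 0.606, 0.217], 'ee_rot': [[-0.0, -0.239, -0.971], [-0.002, -0.971, 0.239], [-1.0, 0.002, -0.0]], 'wrist_force': [-0.44, -0.521, 0.541], 'moment': [0.029, -0.014, 0.01], 'gripper_width': 1.003}
top [ 0.415 -0.02   0.978] [[-0.03, -1.0, 0.1], [-1.0, 0.03, -0.0], [0.0, -0.1, -1.0]] 406.0424255530128
green_tin_mid 0.84 [292. 216.] [ 0.453 -0.106]
green_tin_mid 0.84 [271. 271.] [ 0.332 -0.056]
yellow_tin_mid 0.85 [391. 171.] [ 0.554 -0.343]
yellow_tin_mid 0.59 [394. 274.] [ 0.316 -0.335]
red_tin_mid 0.57 [204. 230.] [0.427 0.096]
red_tin_mid 0.55 [383. 223.] [ 0.433 -0.32 ]
blue_tin_mid 0.68 [114. 229.] [0.436 0.31 ]
jam_jar_mid 0.75 [241. 224.] [0.44  0.011]
mark_1 0.96 [264. 153.] [ 0.609 -0.05 ]
mark_1 0.88 [186. 158.] [0.602 0.138]
mark_1 0.69 [224. 155.] [0.606 0.048]
mark_2 0.96 [264. 153.] [ 0.609 -0.05 ]
mark_2 0.88 [186. 158.] [0.602 0.138]
mark_2 0.69 [224. 155.] 
[... 646 characters left out ...]
 0.9 [297. 182.] [0.437 0.105]
blue_tin_mid 0.82 [373. 183.] [0.433 0.304]
jam_jar_mid 0.53 [259. 183.] [0.431 0.007]
jam_jar_mid 0.42 [133. 178.] [ 0.413 -0.32 ]
mark_1 0.94 [189. 246.] [ 0.616 -0.155]
mark_1 0.9 [273. 244.] [0.61  0.038]
mark_1 0.81 [319. 244.] [0.612 0.142]
mark_2 0.94 [189. 246.] [ 0.616 -0.155]
mark_2 0.9 [273. 244.] [0.61  0.038]
mark_2 0.81 [319. 244.] [0.612 0.142]
mark_3 0.94 [189. 246.] [ 0.616 -0.155]
mark_3 0.9 [273. 244.] [0.61  0.038]
mark_3 0.81 [319. 244.] [0.612 0.142]
mark_4 0.94 [189. 246.] [ 0.616 -0.155]
mark_4 0.9 [273. 244.] [0.61  0.038]
mark_4 0.81 [319. 244.] [0.612 0.142]
tall_end 0.76 [347. 242.] [0.617 0.202]
tall_end 0.34 [375. 184.] [0.45 0.3 ]
```

View pics/top0.png

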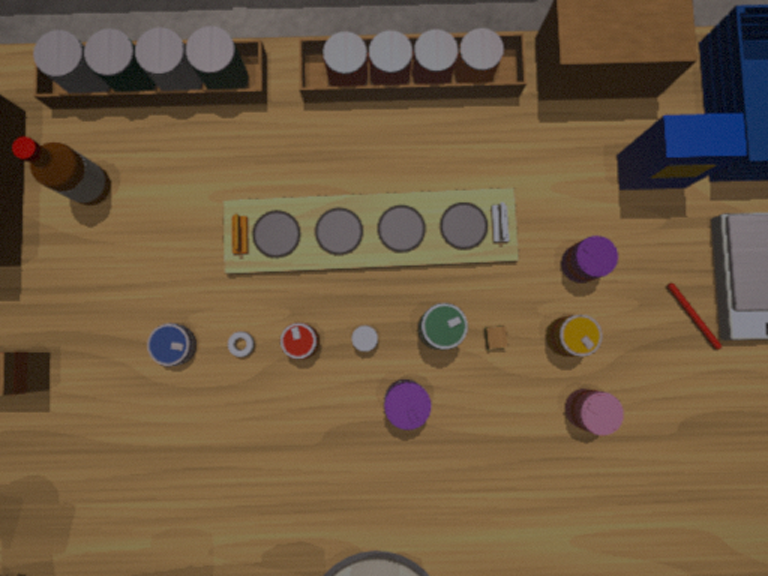

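View pics/scene0.png

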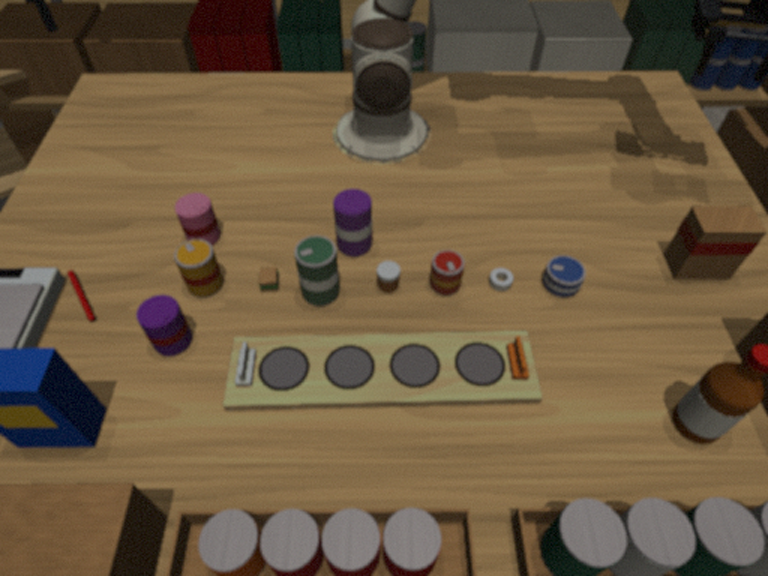

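The orange marker is at the +y end (top view, about 240,235 in the 1.5x picture), so green goes to mark_1, yellow to mark_2, red to mark_3 and blue to mark_4.

Look-alikes:
- **Tall purple tins** at (407,405), a green look-alike. The green tin with the green lid is at (443,327).
- **Purple tin** at (595,257) and **pink tin** at (600,412), yellow look-alikes. The yellow lid is at (580,335).

Next I measure the lids and marks precisely.

Run:
```python
from h import *
P={n:viewer.capture(n) for n in("top","scene")}
guess={"green":(.448,-.104,.106),"yellow":(.44,-.325,.082),"red":(.432,.1,.06),"blue":(.435,.307,.038)}
hue={"green":(50,90),"yellow":(18,32),"red":None,"blue":(100,125)}
for n,p in P.items():
    hsv=cv2.cvtColor(cv2.GaussianBlur(p["image"],(3,3),0),cv2.COLOR_RGB2HSV); h,s,v=[hsv[...,i].astype(int) for i in range(3)]
    def comp(m,uv,rad):
        yy,xx=np.mgrid[:384,:512]; m=m&(np.hypot(xx-uv[0],yy-uv[1])<rad)
        m=cv2.morphologyEx(m.astype(np.uint8),cv2.MORPH_CLOSE,np.ones((5,5)))
        cs,_=cv2.findContours(m,cv2.RETR_EXTERNAL,cv2.CHAIN_APPROX_NONE)
        if not cs:return None
        c=max(cs,key=cv2.contourArea); return cv2.fitEllipse(cv2.convexHull(c)) if len(c)>5 else None
    if n=="top":
      for k,g in guess.items():
        uv=proj(p,g); m=(((h<8)|(h>172)) if hue[k] is None else (h>=hue[k][0])&(h<=hue[k][1]))&(s>(160 if k in("yellow","red") else 90))&(v>70)
        e=comp(m,uv,28); print(n,k,uv.round(), e and [np.round(x,1) for x in e], e and back(p,e[0],g[2]).round(4))
    for i in range(4):
        uv=proj(p,(.609,.142-.1*i,.018)); e=comp((s<70)&(v>40),uv,30)
        print(n,"mark",i+1,uv.round(),e and [np.round(x,1) for x in e],e and back(p,e[0],.018).round(4))
save(P["top"],"crop.png",(90,110,420,300),2.4)
```

```text
Traceback (most recent call last):
cv2.error: OpenCV(4.12.0) /io/opencv/modules/imgproc/src/shapedescr.cpp:361: error: (-201:Incorrect size of input array) There should be at least 5 points to fit the ellipse in function 'fitEllipseNoDirect'
```

{"method": "play_rows", "body": {"commands": [{"fingers":-1,"tx":0,"ty":0,"tz":0,"ax":0.2,"ay":0,"az":0},{"fingers":-1,"tx":0,"ty":0,"tz":0,"ax":0.2,"ay":0,"az":0},{"fingers":-1,"tx":0,"ty":0,"tz":0,"ax":0.2,"ay":0,"az":0},{"fingers":-1,"tx":0,"ty":0,"tz":0,"ax":0.2,"ay":0,"az":0},{"fingers":-1,"tx":0,"ty":0,"tz":0,"ax":0.2,"ay":0,"az":0}]}}

```text
time_s: 1.62
tcp_pos: [0.149, 0.607, 0.218]
ee_rot: [[-0.0, -0.766, -0.643], [0.0, -0.643, 0.766], [-1.0, 0.0, 0.0]]
wrist_force: [-0.2, -0.3, -0.5]
gripper_width: 0.995
```

{"method": "play_rows", "body": {"commands": [{"fingers":-1,"tx":0,"ty":0,"tz":0,"ax":0.2,"ay":0,"az":0},{"fingers":-1,"tx":0,"ty":0,"tz":0,"ax":0.2,"ay":0,"az":0},{"fingers":-1,"tx":0,"ty":0,"tz":0,"ax":0.2,"ay":0,"az":0},{"fingers":-1,"tx":0,"ty":0,"tz":0,"ax":0.2,"ay":0,"az":0},{"fingers":-1,"tx":0,"ty":0,"tz":0,"ax":0.2,"ay":0,"az":0}]}}

```text
time_s: 2.03
tcp_pos: [0.149, 0.6069, 0.218]
ee_rot: [[0.0, -0.997, -0.074], [-0.0, -0.074, 0.997], [-1.0, -0.0, -0.0]]
wrist_force: [-0.5, 0.1, -0.3]
gripper_width: 0.996
```

```bash
cat > meas.py <<'E'
from h import *
Z={"green":.106,"yellow":.082,"red":.06,"blue":.038}
guess={"green":(.448,-.104),"yellow":(.44,-.325),"red":(.432,.1),"blue":(.435,.307)}
hue={"green":(50,95),"yellow":(18,32),"blue":(100,128)}
def measure(p,guess,dz=0,marks=True,rad=28,st=None):
    hsv=cv2.cvtColor(p["image"],cv2.COLOR_RGB2HSV); h,s,v=[hsv[...,i].astype(int) for i in range(3)]
    yy,xx=np.mgrid[:384,:512]
    def comp(m,uv):
        m=m&(np.hypot(xx-uv[0],yy-uv[1])<rad)
        m=cv2.morphologyEx(m.astype(np.uint8),cv2.MORPH_CLOSE,np.ones((5,5)))
        cs,_=cv2.findContours(m,cv2.RETR_EXTERNAL,cv2.CHAIN_APPROX_NONE)
        c=cv2.convexHull(max(cs,key=cv2.contourArea)) if cs else []
        return cv2.fitEllipse(c) if len(c)>=5 else None
    for k,g in guess.items():
        uv=proj(p,(*g,Z[k]+dz),st); m=((h<8)|(h>172)) if k=="red" else (h>=hue[k][0])&(h<=hue[k][1])
        e=comp(m&(s>(170 if k in("yellow","red") else 80))&(v>(110 if k!="blue" and k!="green" else 55)),uv)
        print(k,uv.round(),hsv[int(uv[1]),int(uv[0])], e and [np.round(x,1).tolist() for x in e[:2]], e and back(p,e[0],Z[k]+dz,st).round(4)[:2])
    if marks:
      for i in range(4):
        uv=proj(p,(.607,.145-.1*i,.018),st); e=comp((s<70)&(v>40),uv)
        print("mark",i+1,uv.round(),hsv[int(uv[1]),int(uv[0])],e and [np.round(x,1).tolist() for x in e[:2]],e and back(p,e[0],.018,st).round(4)[:2])
E
python3 - <<'E'
from meas import *
p=viewer.capture("top"); save(p,"crop.png",(90,110,420,300),2.4); measure(p,guess,rad=25)
p=viewer.capture("scene"); measure(p,guess,rad=22)
E
```

```text
green [293. 218.] [70 82 87] [[296.0, 216.9], [24.0, 24.4]] [ 0.4497 -0.1108]
yellow [392. 219.] [ 23 246 136] [[387.2, 223.1], [22.7, 23.4]] [ 0.4316 -0.3136]
red [201. 228.] [  3 202 134] [[198.3, 226.8], [18.2, 18.5]] [0.4352 0.1056]
blue [112. 229.] [111 141 101] [[111.7, 229.2], [23.1, 23.9]] [0.4356 0.3083]
mark 1 [183. 156.] [ 0 13 99] [[186.0, 157.0], [31.8, 41.9]] [0.6037 0.1385]
mark 2 [225. 155.] [167  17 108] [[224.8, 158.1], [36.9, 42.1]] [0.5985 0.0456]
mark 3 [267. 153.] [168  12 104] [[267.8, 152.9], [31.9, 45.8]] [ 0.6083 -0.0577]
mark 4 [308. 152.] [175  15  99] [[310.6, 147.1], [36.9, 48.4]] [ 0.6198 -0.1611]
green [212. 166.] [70 82 78] [[209.6, 166.5], [14.7, 21.8]] [ 0.4507 -0.1104]
yellow [123. 170.] [ 20 197 145] [[128.4, 168.0], [13.3, 20.4]] [ 0.4322 -0.3126]
red [296. 173.] [  4 209 116] [[298.5, 173.8], [11.1, 15.6]] [0.4352 0.1063]
blue [376. 179.] [110 110  97] [[377.2, 179.2], [14.6, 21.3]] [0.4357 0.3091]
mark 1 [320. 242.] [173  12  86] [[319.8, 242.1], [27.1, 31.9]] [0.6073 0.1447]
mark 2 [276. 242.] [171  22  83] [[276.2, 243.2], [27.1, 31.9]] [0.6093 0.0445]
mark 3 [233. 243.] [15  6 79] [[232.3, 244.3], [27.6, 32.0]] [ 0.6113 -0.0563]
mark 4 [189. 243.] [ 5 18 84] [[185.3, 244.6], [29.4, 39.6]] [ 0.6111 -0.1639]
```

View pics/crop.png

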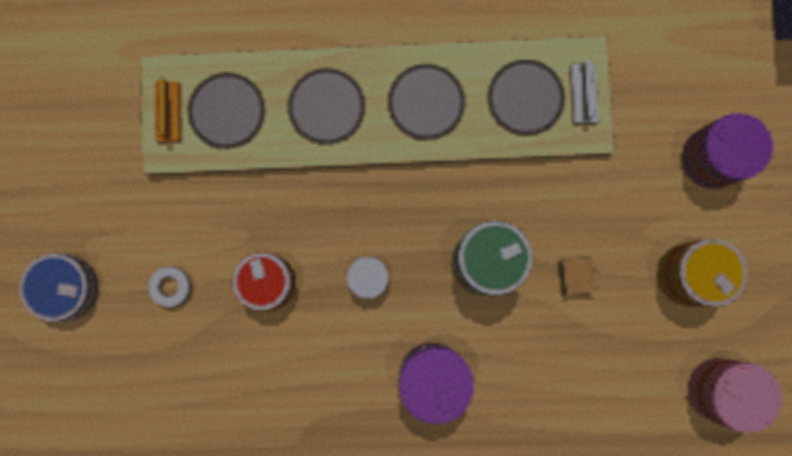

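{"method": "play_rows", "body": {"commands": [{"fingers":-1,"tx":0.06,"ty":-0.1172,"tz":-0.1416,"ax":0.0236,"ay":0,"az":0},{"fingers":-1,"tx":0.06,"ty":-0.1172,"tz":-0.1416,"ax":0.0236,"ay":0,"az":0},{"fingers":-1,"tx":0.06,"ty":-0.1172,"tz":-0.1416,"ax":0.0236,"ay":0,"az":0},{"fingers":-1,"tx":0.06,"ty":-0.1172,"tz":-0.1416,"ax":0.0236,"ay":0,"az":0}]}}

```text
time_s: 2.47
tcp_pos: [0.2465, 0.5042, 0.1714]
ee_rot: [[-0.001, -1.0, -0.007], [-0.004, -0.007, 1.0], [-1.0, 0.001, -0.004]]
wrist_force: [-0.2, -0.3, -0.8]
gripper_width: 1.0
```

{"method": "play_rows", "body": {"commands": [{"fingers":-1,"tx":0.06,"ty":-0.1274,"tz":-0.1326,"ax":0,"ay":0,"az":0},{"fingers":-1,"tx":0.06,"ty":-0.1274,"tz":-0.1326,"ax":0,"ay":0,"az":0},{"fingers":-1,"tx":0.06,"ty":-0.1274,"tz":-0.1326,"ax":0,"ay":0,"az":0},{"fingers":-1,"tx":0.06,"ty":-0.1274,"tz":-0.1326,"ax":0,"ay":0,"az":0}]}}

```text
time_s: 2.8
tcp_pos: [0.3425, 0.4054, 0.1265]
ee_rot: [[-0.002, -1.0, -0.007], [-0.003, -0.007, 1.0], [-1.0, 0.002, -0.003]]
wrist_force: [-0.1, 0.0, -0.5]
gripper_width: 0.999
```

{"method": "play_rows", "body": {"commands": [{"fingers":-1,"tx":0.06,"ty":-0.1274,"tz":-0.1326,"ax":0,"ay":0,"az":0},{"fingers":-1,"tx":0.06,"ty":-0.1274,"tz":-0.1326,"ax":0,"ay":0,"az":0},{"fingers":-1,"tx":0.06,"ty":-0.1274,"tz":-0.1326,"ax":0,"ay":0,"az":0},{"fingers":-1,"tx":0.06,"ty":-0.1274,"tz":-0.1326,"ax":0,"ay":0,"az":0},{"fingers":-1,"tx":0.06,"ty":-0.1274,"tz":-0.1326,"ax":0,"ay":0,"az":0}]}}

```text
time_s: 3.22
tcp_pos: [0.4386, 0.3067, 0.0812]
ee_rot: [[-0.002, -1.0, -0.004], [-0.003, -0.004, 1.0], [-1.0, 0.002, -0.003]]
wrist_force: [0.1, 0.2, -0.2]
gripper_width: 1.001
```

Run:
```python
from h import *
s=r.sense(); p=viewer.capture("wrist"); print(s["time_s"],s["tcp_pos"],s["joints"])
save(p,"w1.png"); print(proj(p,(.4357,.3087,.038),s))
```

```text
3.2167 [0.43862048 0.30671948 0.08120877] [ 5.23340502e+01  2.16948971e+01 -2.23432060e+01 -4.29055934e-03
 -4.61866862e+01 -5.20999085e+01]
[258.80983836 217.56442422]
```

View pics/w1.png

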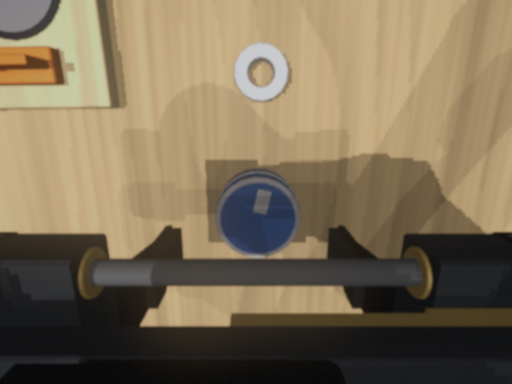

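The blue tin shows centred at (258,215) against a predicted (259,218), so I go ahead with the grasp.

{"method": "play_rows", "body": {"commands": [{"fingers":-1,"tx":0.0735,"ty":0.004,"tz":0.0025,"ax":0,"ay":0,"az":0},{"fingers":-1,"tx":0.0735,"ty":0.004,"tz":0.0025,"ax":0,"ay":0,"az":0},{"fingers":-1,"tx":0.0735,"ty":0.004,"tz":0.0025,"ax":0,"ay":0,"az":0},{"fingers":1,"tx":0.0735,"ty":0.004,"tz":0.0025,"ax":0,"ay":0,"az":0},{"fingers":1,"tx":0.0735,"ty":0.004,"tz":0.0025,"ax":0,"ay":0,"az":0}]}}

```text
time_s: 3.68
tcp_pos: [0.4349, 0.3139, 0.0293]
ee_rot: [[0.002, -1.0, -0.009], [0.002, -0.009, 1.0], [-1.0, -0.002, 0.002]]
wrist_force: [0.4, 0.2, -0.3]
gripper_width: 0.918
```

{"method": "play_rows", "body": {"commands": [{"fingers":1,"tx":0,"ty":0,"tz":0,"ax":0,"ay":0,"az":0},{"fingers":1,"tx":0,"ty":0,"tz":0,"ax":0,"ay":0,"az":0},{"fingers":1,"tx":0,"ty":0,"tz":0,"ax":0,"ay":0,"az":0},{"fingers":1,"tx":0,"ty":0,"tz":0,"ax":0,"ay":0,"az":0}]}}

```text
time_s: 4.02
tcp_pos: [0.4351, 0.3132, 0.0292]
ee_rot: [[0.002, -1.0, -0.007], [0.002, -0.007, 1.0], [-1.0, -0.002, 0.002]]
wrist_force: [-2.1, 0.9, 5.2]
gripper_width: 0.731
```

{"method": "play_rows", "body": {"commands": [{"fingers":1,"tx":-0.04,"ty":0,"tz":0,"ax":0,"ay":0,"az":0},{"fingers":1,"tx":-0.08,"ty":0,"tz":0,"ax":0,"ay":0,"az":0},{"fingers":1,"tx":-0.13,"ty":0,"tz":0,"ax":0,"ay":0,"az":0},{"fingers":1,"tx":-0.18,"ty":0,"tz":0,"ax":0,"ay":0,"az":0},{"fingers":1,"tx":-0.18,"ty":0,"tz":0,"ax":0,"ay":0,"az":0}]}}

```text
time_s: 4.43
tcp_pos: [0.4379, 0.3153, 0.1709]
ee_rot: [[0.011, -1.0, -0.008], [0.011, -0.008, 1.0], [-1.0, -0.011, 0.01]]
wrist_force: [1.0, 1.9, -1.0]
gripper_width: 0.728
```

{"method": "play_rows", "body": {"commands": [{"fingers":1,"tx":0,"ty":-0.0778,"tz":-0.2075,"ax":0,"ay":0,"az":0},{"fingers":1,"tx":0,"ty":-0.0778,"tz":-0.2075,"ax":0,"ay":0,"az":0},{"fingers":1,"tx":0,"ty":-0.0778,"tz":-0.2075,"ax":0,"ay":0,"az":0},{"fingers":1,"tx":0,"ty":-0.0778,"tz":-0.2075,"ax":0,"ay":0,"az":0}]}}

```text
time_s: 4.77
tcp_pos: [0.4934, 0.1552, 0.1626]
ee_rot: [[-0.001, -1.0, -0.007], [0.0, -0.007, 1.0], [-1.0, 0.001, 0.0]]
wrist_force: [0.4, -0.5, -1.9]
gripper_width: 0.726
```

{"method": "play_rows", "body": {"commands": [{"fingers":1,"tx":0,"ty":-0.0778,"tz":-0.2075,"ax":0,"ay":0,"az":0},{"fingers":1,"tx":0,"ty":-0.0778,"tz":-0.2075,"ax":0,"ay":0,"az":0},{"fingers":1,"tx":0,"ty":-0.0778,"tz":-0.2075,"ax":0,"ay":0,"az":0},{"fingers":1,"tx":0,"ty":-0.0778,"tz":-0.2075,"ax":0,"ay":0,"az":0}]}}

```text
time_s: 5.1
tcp_pos: [0.5527, -0.0005, 0.1625]
ee_rot: [[-0.001, -1.0, -0.006], [0.0, -0.006, 1.0], [-1.0, 0.001, 0.0]]
wrist_force: [1.5, 0.8, -1.4]
gripper_width: 0.728
```

{"method": "play_rows", "body": {"commands": [{"fingers":1,"tx":0,"ty":-0.0778,"tz":-0.2075,"ax":0,"ay":0,"az":0},{"fingers":1,"tx":0,"ty":-0.0778,"tz":-0.2075,"ax":0,"ay":0,"az":0},{"fingers":1,"tx":0,"ty":-0.0778,"tz":-0.2075,"ax":0,"ay":0,"az":0},{"fingers":1,"tx":0,"ty":-0.0778,"tz":-0.2075,"ax":0,"ay":0,"az":0},{"fingers":1,"tx":0,"ty":-0.0778,"tz":-0.2075,"ax":0,"ay":0,"az":0}]}}

```text
time_s: 5.52
tcp_pos: [0.6133, -0.16, 0.1615]
ee_rot: [[-0.0, -1.0, 0.001], [-0.002, 0.001, 1.0], [-1.0, 0.0, -0.002]]
wrist_force: [0.3, 1.0, -1.5]
gripper_width: 0.727
```

{"method": "play_rows", "body": {"commands": [{"fingers":1,"tx":0.08,"ty":0,"tz":0,"ax":0,"ay":0,"az":0},{"fingers":1,"tx":0.08,"ty":0,"tz":0,"ax":0,"ay":0,"az":0},{"fingers":1,"tx":0.08,"ty":0,"tz":0,"ax":0,"ay":0,"az":0},{"fingers":1,"tx":0.08,"ty":0,"tz":0,"ax":0,"ay":0,"az":0},{"fingers":1,"tx":0.08,"ty":0,"tz":0,"ax":0,"ay":0,"az":0}]}}

```text
time_s: 5.93
tcp_pos: [0.6133, -0.1537, 0.1042]
ee_rot: [[0.002, -1.0, -0.007], [-0.001, -0.007, 1.0], [-1.0, -0.002, -0.001]]
wrist_force: [-0.3, 0.1, -1.2]
gripper_width: 0.728
```

```bash
cat > look.py <<'E'
from meas import *
import sys
k=sys.argv[1]; n=sys.argv[2] if len(sys.argv)>2 else None
s=r.sense(); print(round(s["time_s"],2),np.round(s["tcp_pos"],4),np.round(s["ee_rot"],4).tolist(),round(s["gripper_width"],3),np.round(s["wrist_force"],1))
p=viewer.capture("wrist"); g=s["tcp_pos"][:2]
if n: save(p,n)
E
python3 look.py blue w2.png
```

```text
5.93 [ 0.6133 -0.1537  0.1042] [[0.0024, -1.0, -0.0068], [-0.0008, -0.0068, 1.0], [-1.0, -0.0024, -0.0009]] 0.728 [-0.3  0.1 -1.2]
```

View pics/w2.png

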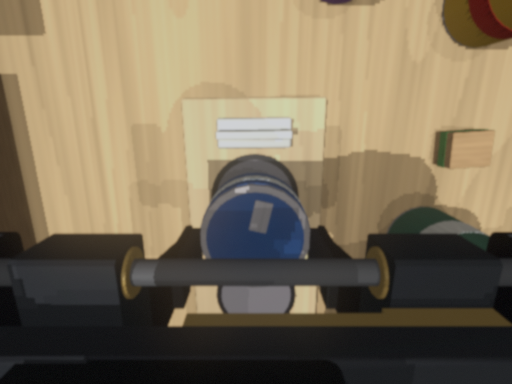

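Run:
```python
from h import *
s=r.sense(); p=viewer.capture("wrist"); t=s["tcp_pos"]; print(t)
for o in (0,-.005): 
  print(proj(p,(t[0],t[1]+o-.0325,t[2]+.009),s),proj(p,(t[0]-.0325,t[1]+o,t[2]+.009),s))
print(proj(p,(.613,-.157-.039,.018),s), proj(p,(.613-.039,-.157,.018),s), proj(p,(.613,-.157-.1+.039+.0,.018),s),proj(p,(.613,-.157-.057-.012,.018),s))
```

```text
[ 0.61355989 -0.15359799  0.10483712]
[255.65456096 190.78823054] [310.92984651 245.18332543]
[255.731855   181.97021235] [311.44328918 237.25229346]
[256.43517642 151.29939957] [299.69299683 195.4783058 ] [256.67690155 124.92197528] [256.76772816 115.0108339 ]
```

{"method": "play_rows", "body": {"commands": [{"fingers":1,"tx":0.03,"ty":0,"tz":0.005,"ax":0,"ay":0,"az":0},{"fingers":1,"tx":0.055,"ty":0,"tz":0.005,"ax":0,"ay":0,"az":0},{"fingers":1,"tx":0.075,"ty":0,"tz":0.005,"ax":0,"ay":0,"az":0},{"fingers":1,"tx":0.075,"ty":0,"tz":0.005,"ax":0,"ay":0,"az":0},{"fingers":1,"tx":0.075,"ty":0,"tz":0.005,"ax":0,"ay":0,"az":0}]}}

```text
time_s: 6.45
tcp_pos: [0.6127, -0.1497, 0.0476]
ee_rot: [[0.001, -1.0, -0.007], [-0.0, -0.007, 1.0], [-1.0, -0.001, -0.0]]
wrist_force: [0.5, -0.9, -0.8]
gripper_width: 0.729
```

{"method": "play_rows", "body": {"commands": [{"fingers":-1,"tx":0,"ty":0,"tz":0,"ax":0,"ay":0,"az":0},{"fingers":-1,"tx":0,"ty":0,"tz":0,"ax":0,"ay":0,"az":0},{"fingers":-1,"tx":0,"ty":0,"tz":0,"ax":0,"ay":0,"az":0},{"fingers":-1,"tx":0,"ty":0,"tz":0,"ax":0,"ay":0,"az":0},{"fingers":-1,"tx":0,"ty":0,"tz":0,"ax":0,"ay":0,"az":0}]}}

```text
time_s: 6.87
tcp_pos: [0.6125, -0.15, 0.0473]
ee_rot: [[0.001, -1.0, -0.006], [-0.0, -0.006, 1.0], [-1.0, -0.001, -0.0]]
wrist_force: [-0.1, 0.3, -0.8]
gripper_width: 0.977
```

{"method": "play_rows", "body": {"commands": [{"fingers":-1,"tx":-0.05,"ty":0,"tz":0,"ax":0,"ay":0,"az":0},{"fingers":-1,"tx":-0.1,"ty":0,"tz":0,"ax":0,"ay":0,"az":0},{"fingers":-1,"tx":-0.14,"ty":0,"tz":0,"ax":0,"ay":0,"az":0},{"fingers":-1,"tx":-0.14,"ty":0,"tz":0,"ax":0,"ay":0,"az":0}]}}

```text
time_s: 7.2
tcp_pos: [0.6166, -0.1507, 0.1599]
ee_rot: [[0.015, -1.0, -0.007], [-0.003, -0.007, 1.0], [-1.0, -0.015, -0.003]]
wrist_force: [0.9, -0.5, 1.0]
gripper_width: 0.998
```

{"method": "play_rows", "body": {"commands": [{"fingers":-1,"tx":0,"ty":0.1187,"tz":0.1707,"ax":0,"ay":0,"az":0},{"fingers":-1,"tx":0,"ty":0.1187,"tz":0.1707,"ax":0,"ay":0,"az":0},{"fingers":-1,"tx":0,"ty":0.1187,"tz":0.1707,"ax":0,"ay":0,"az":0},{"fingers":-1,"tx":0,"ty":0.1187,"tz":0.1707,"ax":0,"ay":0,"az":0}]}}

```text
time_s: 7.53
tcp_pos: [0.5203, -0.021, 0.1515]
ee_rot: [[-0.0, -1.0, -0.006], [0.0, -0.006, 1.0], [-1.0, 0.0, 0.0]]
wrist_force: [-0.1, 1.3, 0.1]
gripper_width: 0.999
```

{"method": "play_rows", "body": {"commands": [{"fingers":-1,"tx":0,"ty":0.1187,"tz":0.1707,"ax":0,"ay":0,"az":0},{"fingers":-1,"tx":0,"ty":0.1187,"tz":0.1707,"ax":0,"ay":0,"az":0},{"fingers":-1,"tx":0,"ty":0.1187,"tz":0.1707,"ax":0,"ay":0,"az":0},{"fingers":-1,"tx":0,"ty":0.1187,"tz":0.1707,"ax":0,"ay":0,"az":0},{"fingers":-1,"tx":0,"ty":0.1187,"tz":0.1707,"ax":0,"ay":0,"az":0}]}}

```text
time_s: 7.95
tcp_pos: [0.4301, 0.108, 0.152]
ee_rot: [[0.0, -1.0, -0.011], [0.001, -0.011, 1.0], [-1.0, -0.0, 0.001]]
wrist_force: [0.2, -0.4, -0.6]
gripper_width: 0.998
```

{"method": "play_rows", "body": {"commands": [{"fingers":-1,"tx":0.08,"ty":0,"tz":0,"ax":0,"ay":0,"az":0},{"fingers":-1,"tx":0.08,"ty":0,"tz":0,"ax":0,"ay":0,"az":0},{"fingers":-1,"tx":0.08,"ty":0,"tz":0,"ax":0,"ay":0,"az":0},{"fingers":-1,"tx":0.08,"ty":0,"tz":0,"ax":0,"ay":0,"az":0},{"fingers":-1,"tx":0.08,"ty":0,"tz":0,"ax":0,"ay":0,"az":0}]}}

```text
time_s: 8.37
tcp_pos: [0.4338, 0.1054, 0.0927]
ee_rot: [[0.002, -1.0, -0.006], [0.001, -0.006, 1.0], [-1.0, -0.002, 0.001]]
wrist_force: [-0.8, -0.4, 1.1]
gripper_width: 1.002
```

```bash
python3 - <<'E'
from meas import *
for n in ("top","scene"): measure(viewer.capture(n),{"blue":(.61,-.156)},dz=.018,marks=False,rad=22)
E
python3 look.py red w3.png
```

```text
blue [311. 148.] [109 149 120] [[310.2, 147.0], [23.2, 23.9]] [ 0.612  -0.1546]
blue [186. 235.] [112  94 108] [[187.4, 236.3], [20.2, 24.9]] [ 0.6125 -0.1536]
8.47 [0.4339 0.1055 0.093 ] [[0.0029, -1.0, -0.0056], [0.0016, -0.0055, 1.0], [-1.0, -0.003, 0.0016]] 0.994 [ 0.7 -0.4  0.1]
```

View pics/w3.png

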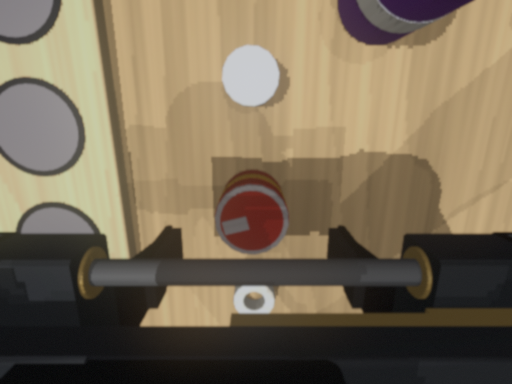

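Blue stands at (0.612, -0.154), within 3 mm of mark_4. Red is centred under the gripper at (252,215), and the jar at (250,75) is clear, so I pick up red.

{"method": "play_rows", "body": {"commands": [{"fingers":-1,"tx":0.0775,"ty":-0.001,"tz":0,"ax":0,"ay":0,"az":0},{"fingers":-1,"tx":0.0775,"ty":-0.001,"tz":0,"ax":0,"ay":0,"az":0},{"fingers":-1,"tx":0.0775,"ty":-0.001,"tz":0,"ax":0,"ay":0,"az":0},{"fingers":1,"tx":0.0775,"ty":-0.001,"tz":0,"ax":0,"ay":0,"az":0},{"fingers":1,"tx":0.0775,"ty":-0.001,"tz":0,"ax":0,"ay":0,"az":0}]}}

```text
time_s: 8.93
tcp_pos: [0.4346, 0.1057, 0.0348]
ee_rot: [[0.003, -1.0, -0.006], [0.001, -0.006, 1.0], [-1.0, -0.003, 0.001]]
wrist_force: [0.6, -0.2, -0.3]
gripper_width: 0.921
```

{"method": "play_rows", "body": {"commands": [{"fingers":1,"tx":0,"ty":0,"tz":0,"ax":0,"ay":0,"az":0},{"fingers":1,"tx":0,"ty":0,"tz":0,"ax":0,"ay":0,"az":0},{"fingers":1,"tx":0,"ty":0,"tz":0,"ax":0,"ay":0,"az":0},{"fingers":1,"tx":0,"ty":0,"tz":0,"ax":0,"ay":0,"az":0},{"fingers":1,"tx":0,"ty":0,"tz":0,"ax":0,"ay":0,"az":0}]}}

```text
time_s: 9.35
tcp_pos: [0.4343, 0.1056, 0.0343]
ee_rot: [[0.002, -1.0, -0.006], [0.001, -0.006, 1.0], [-1.0, -0.002, 0.001]]
wrist_force: [-0.2, 0.9, 4.3]
gripper_width: 0.617
```

{"method": "play_rows", "body": {"commands": [{"fingers":1,"tx":-0.04,"ty":0,"tz":0,"ax":0,"ay":0,"az":0},{"fingers":1,"tx":-0.08,"ty":0,"tz":0,"ax":0,"ay":0,"az":0},{"fingers":1,"tx":-0.13,"ty":0,"tz":0,"ax":0,"ay":0,"az":0},{"fingers":1,"tx":-0.13,"ty":0,"tz":0,"ax":0,"ay":0,"az":0},{"fingers":1,"tx":-0.13,"ty":0,"tz":0,"ax":0,"ay":0,"az":0}]}}

```text
time_s: 9.77
tcp_pos: [0.4341, 0.1058, 0.1327]
ee_rot: [[0.004, -1.0, -0.006], [0.003, -0.006, 1.0], [-1.0, -0.004, 0.003]]
wrist_force: [0.4, -0.3, -2.3]
gripper_width: 0.616
```

{"method": "play_rows", "body": {"commands": [{"fingers":1,"tx":0,"ty":-0.118,"tz":-0.108,"ax":0,"ay":0,"az":0},{"fingers":1,"tx":0,"ty":-0.118,"tz":-0.108,"ax":0,"ay":0,"az":0},{"fingers":1,"tx":0,"ty":-0.118,"tz":-0.108,"ax":0,"ay":0,"az":0},{"fingers":1,"tx":0,"ty":-0.118,"tz":-0.108,"ax":0,"ay":0,"az":0}]}}

```text
time_s: 10.1
tcp_pos: [0.5253, 0.0215, 0.1289]
ee_rot: [[-0.001, -1.0, -0.002], [-0.002, -0.002, 1.0], [-1.0, 0.001, -0.002]]
wrist_force: [-0.0, 1.1, -1.2]
gripper_width: 0.614
```

{"method": "play_rows", "body": {"commands": [{"fingers":1,"tx":0,"ty":-0.118,"tz":-0.108,"ax":0,"ay":0,"az":0},{"fingers":1,"tx":0,"ty":-0.118,"tz":-0.108,"ax":0,"ay":0,"az":0},{"fingers":1,"tx":0,"ty":-0.118,"tz":-0.108,"ax":0,"ay":0,"az":0},{"fingers":1,"tx":0,"ty":-0.118,"tz":-0.108,"ax":0,"ay":0,"az":0},{"fingers":1,"tx":0,"ty":-0.118,"tz":-0.108,"ax":0,"ay":0,"az":0}]}}

```text
time_s: 10.52
tcp_pos: [0.6105, -0.0572, 0.1276]
ee_rot: [[-0.006, -1.0, -0.002], [-0.0, -0.002, 1.0], [-1.0, 0.006, -0.0]]
wrist_force: [-0.8, 0.1, -1.2]
gripper_width: 0.618
```

{"method": "play_rows", "body": {"commands": [{"fingers":1,"tx":0.04,"ty":0,"tz":0,"ax":0,"ay":0,"az":0},{"fingers":1,"tx":0.07,"ty":0,"tz":0,"ax":0,"ay":0,"az":0},{"fingers":1,"tx":0.07,"ty":0,"tz":0,"ax":0,"ay":0,"az":0},{"fingers":1,"tx":0.07,"ty":0,"tz":0,"ax":0,"ay":0,"az":0},{"fingers":1,"tx":0.07,"ty":0,"tz":0,"ax":0,"ay":0,"az":0}]}}

```text
time_s: 10.93
tcp_pos: [0.6115, -0.0553, 0.0793]
ee_rot: [[0.001, -1.0, -0.007], [-0.0, -0.007, 1.0], [-1.0, -0.001, -0.0]]
wrist_force: [0.4, 0.7, 0.1]
gripper_width: 0.613
```

{"method": "play_rows", "body": {"commands": [{"fingers":1,"tx":0.02,"ty":0,"tz":0,"ax":0,"ay":0,"az":0},{"fingers":1,"tx":0.035,"ty":0,"tz":0,"ax":0,"ay":0,"az":0},{"fingers":1,"tx":0.035,"ty":0,"tz":0,"ax":0,"ay":0,"az":0},{"fingers":1,"tx":0.035,"ty":0,"tz":0,"ax":0,"ay":0,"az":0},{"fingers":1,"tx":0.035,"ty":0,"tz":0,"ax":0,"ay":0,"az":0}]}}

```text
time_s: 11.35
tcp_pos: [0.6114, -0.0558, 0.0529]
ee_rot: [[0.0, -1.0, -0.006], [-0.0, -0.006, 1.0], [-1.0, -0.0, -0.0]]
wrist_force: [-1.1, 0.3, -1.0]
gripper_width: 0.612
```

{"method": "play_rows", "body": {"commands": [{"fingers":-1,"tx":0,"ty":0,"tz":0,"ax":0,"ay":0,"az":0},{"fingers":-1,"tx":0,"ty":0,"tz":0,"ax":0,"ay":0,"az":0},{"fingers":-1,"tx":0,"ty":0,"tz":0,"ax":0,"ay":0,"az":0},{"fingers":-1,"tx":0,"ty":0,"tz":0,"ax":0,"ay":0,"az":0},{"fingers":-1,"tx":0,"ty":0,"tz":0,"ax":0,"ay":0,"az":0}]}}

```text
time_s: 11.77
tcp_pos: [0.6114, -0.0559, 0.0525]
ee_rot: [[0.0, -1.0, -0.006], [0.0, -0.006, 1.0], [-1.0, -0.0, 0.0]]
wrist_force: [-0.8, -0.3, -0.6]
gripper_width: 0.903
```

{"method": "play_rows", "body": {"commands": [{"fingers":-1,"tx":-0.05,"ty":0,"tz":0,"ax":0,"ay":0,"az":0},{"fingers":-1,"tx":-0.1,"ty":0,"tz":0,"ax":0,"ay":0,"az":0},{"fingers":-1,"tx":-0.155,"ty":0,"tz":0,"ax":0,"ay":0,"az":0},{"fingers":-1,"tx":-0.165,"ty":0,"tz":0,"ax":0,"ay":0,"az":0},{"fingers":-1,"tx":-0.165,"ty":0,"tz":0,"ax":0,"ay":0,"az":0}]}}

```text
time_s: 12.18
tcp_pos: [0.6138, -0.0557, 0.1809]
ee_rot: [[0.01, -1.0, -0.006], [0.001, -0.006, 1.0], [-1.0, -0.01, 0.001]]
wrist_force: [-1.0, -0.1, 0.4]
gripper_width: 1.001
```

{"method": "play_rows", "body": {"commands": [{"fingers":-1,"tx":0,"ty":0.2145,"tz":-0.0735,"ax":0,"ay":0,"az":0},{"fingers":-1,"tx":0,"ty":0.2145,"tz":-0.0735,"ax":0,"ay":0,"az":0},{"fingers":-1,"tx":0,"ty":0.2145,"tz":-0.0735,"ax":0,"ay":0,"az":0},{"fingers":-1,"tx":0,"ty":0.2145,"tz":-0.0735,"ax":0,"ay":0,"az":0},{"fingers":-1,"tx":0,"ty":0.2145,"tz":-0.0735,"ax":0,"ay":0,"az":0}]}}

```text
time_s: 12.6
tcp_pos: [0.4425, -0.1131, 0.1742]
ee_rot: [[-0.008, -1.0, -0.003], [0.001, -0.003, 1.0], [-1.0, 0.008, 0.001]]
wrist_force: [0.6, -0.7, -1.4]
gripper_width: 1.001
```

{"method": "play_rows", "body": {"commands": [{"fingers":-1,"tx":0.02,"ty":0,"tz":0,"ax":0,"ay":0,"az":0},{"fingers":-1,"tx":0.02,"ty":0,"tz":0,"ax":0,"ay":0,"az":0},{"fingers":-1,"tx":0.02,"ty":0,"tz":0,"ax":0,"ay":0,"az":0}]}}

```text
time_s: 12.85
tcp_pos: [0.45, -0.112, 0.1602]
ee_rot: [[-0.003, -1.0, -0.006], [-0.0, -0.006, 1.0], [-1.0, 0.003, -0.0]]
wrist_force: [-0.3, 0.0, -1.0]
gripper_width: 0.996
```

```bash
python3 - <<'E'
from meas import *
p=viewer.capture("scene");measure(p,{"red":(.611,-.056)},dz=.018,marks=False,rad=22)
print([(round(d["score"],2),back(p,d["uv"],.021).round(3)) for d in spotter.find_in("jam_jar_mid",p)])
E
python3 look.py green w4.png
```

```text
red [231. 230.] [  3 142 124] [[231.7, 229.8], [14.9, 18.6]] [ 0.6104 -0.055 ]
[(0.79, array([0.437, 0.004, 0.021]))]
12.95 [ 0.4513 -0.1118  0.1609] [[-0.0004, -1.0, -0.0062], [-0.0002, -0.0062, 1.0], [-1.0, 0.0004, -0.0002]] 1.003 [ 1.5 -0.1  0.4]
```

View pics/w4.png

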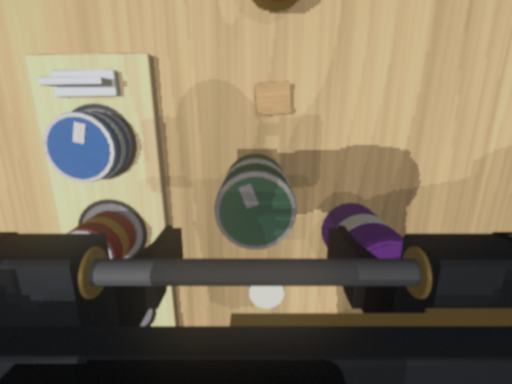

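Red stands at (0.610, -0.055), on mark_3. The green-lidded tin is centred at (256,205), with the purple look-alike off to the right, so I pick up green.

{"method": "play_rows", "body": {"commands": [{"fingers":-1,"tx":0.05,"ty":0.001,"tz":0.0015,"ax":0,"ay":0,"az":0},{"fingers":-1,"tx":0.09,"ty":0.001,"tz":0.0015,"ax":0,"ay":0,"az":0},{"fingers":-1,"tx":0.1145,"ty":0.001,"tz":0.0015,"ax":0,"ay":0,"az":0},{"fingers":-1,"tx":0.1145,"ty":0.001,"tz":0.0015,"ax":0,"ay":0,"az":0},{"fingers":1,"tx":0.1145,"ty":0.001,"tz":0.0015,"ax":0,"ay":0,"az":0}]}}

```text
time_s: 13.42
tcp_pos: [0.4503, -0.1108, 0.0748]
ee_rot: [[-0.002, -1.0, -0.006], [-0.001, -0.006, 1.0], [-1.0, 0.002, -0.001]]
wrist_force: [0.0, -0.4, -0.5]
gripper_width: 0.972
```

{"method": "play_rows", "body": {"commands": [{"fingers":1,"tx":0,"ty":0,"tz":0,"ax":0,"ay":0,"az":0},{"fingers":1,"tx":0,"ty":0,"tz":0,"ax":0,"ay":0,"az":0},{"fingers":1,"tx":0,"ty":0,"tz":0,"ax":0,"ay":0,"az":0},{"fingers":1,"tx":0,"ty":0,"tz":0,"ax":0,"ay":0,"az":0},{"fingers":1,"tx":0,"ty":0,"tz":0,"ax":0,"ay":0,"az":0}]}}

```text
time_s: 13.83
tcp_pos: [0.451, -0.1107, 0.0764]
ee_rot: [[0.003, -1.0, -0.006], [0.0, -0.006, 1.0], [-1.0, -0.003, 0.0]]
wrist_force: [-0.8, 2.3, 5.0]
gripper_width: 0.752
```

{"method": "play_rows", "body": {"commands": [{"fingers":1,"tx":-0.04,"ty":0,"tz":0,"ax":0,"ay":0,"az":0},{"fingers":1,"tx":-0.08,"ty":0,"tz":0,"ax":0,"ay":0,"az":0},{"fingers":1,"tx":-0.14,"ty":0,"tz":0,"ax":0,"ay":0,"az":0},{"fingers":1,"tx":-0.15,"ty":0,"tz":0,"ax":0,"ay":0,"az":0},{"fingers":1,"tx":-0.15,"ty":0,"tz":0,"ax":0,"ay":0,"az":0}]}}

```text
time_s: 14.25
tcp_pos: [0.4517, -0.1106, 0.1907]
ee_rot: [[0.008, -1.0, -0.006], [0.001, -0.006, 1.0], [-1.0, -0.008, 0.001]]
wrist_force: [0.4, 0.3, -4.9]
gripper_width: 0.75
```

{"method": "play_rows", "body": {"commands": [{"fingers":1,"tx":0,"ty":-0.104,"tz":0.1695,"ax":0,"ay":0,"az":0},{"fingers":1,"tx":0,"ty":-0.104,"tz":0.1695,"ax":0,"ay":0,"az":0},{"fingers":1,"tx":0,"ty":-0.104,"tz":0.1695,"ax":0,"ay":0,"az":0},{"fingers":1,"tx":0,"ty":-0.104,"tz":0.1695,"ax":0,"ay":0,"az":0}]}}

```text
time_s: 14.58
tcp_pos: [0.5274, 0.0195, 0.1848]
ee_rot: [[-0.003, -1.0, -0.007], [0.0, -0.007, 1.0], [-1.0, 0.003, 0.0]]
wrist_force: [0.4, -0.4, -4.1]
gripper_width: 0.752
```

{"method": "play_rows", "body": {"commands": [{"fingers":1,"tx":0,"ty":-0.104,"tz":0.1695,"ax":0,"ay":0,"az":0},{"fingers":1,"tx":0,"ty":-0.104,"tz":0.1695,"ax":0,"ay":0,"az":0},{"fingers":1,"tx":0,"ty":-0.104,"tz":0.1695,"ax":0,"ay":0,"az":0},{"fingers":1,"tx":0,"ty":-0.104,"tz":0.1695,"ax":0,"ay":0,"az":0},{"fingers":1,"tx":0,"ty":-0.104,"tz":0.1695,"ax":0,"ay":0,"az":0}]}}

```text
time_s: 15.0
tcp_pos: [0.6054, 0.1486, 0.183]
ee_rot: [[-0.004, -1.0, -0.009], [-0.0, -0.009, 1.0], [-1.0, 0.004, -0.0]]
wrist_force: [0.5, -0.7, -3.4]
gripper_width: 0.753
```

{"method": "play_rows", "body": {"commands": [{"fingers":1,"tx":0.04,"ty":0,"tz":0,"ax":0,"ay":0,"az":0},{"fingers":1,"tx":0.08,"ty":0,"tz":0,"ax":0,"ay":0,"az":0},{"fingers":1,"tx":0.1,"ty":0,"tz":0,"ax":0,"ay":0,"az":0},{"fingers":1,"tx":0.1,"ty":0,"tz":0,"ax":0,"ay":0,"az":0},{"fingers":1,"tx":0.1,"ty":0,"tz":0,"ax":0,"ay":0,"az":0}]}}

```text
time_s: 15.42
tcp_pos: [0.6026, 0.1433, 0.1096]
ee_rot: [[-0.006, -1.0, -0.005], [-0.003, -0.005, 1.0], [-1.0, 0.006, -0.003]]
wrist_force: [0.4, 0.2, -4.3]
gripper_width: 0.756
```

{"method": "play_rows", "body": {"commands": [{"fingers":1,"tx":0.008,"ty":-0.004,"tz":0,"ax":0,"ay":0,"az":0},{"fingers":1,"tx":0.014,"ty":-0.004,"tz":0,"ax":0,"ay":0,"az":0},{"fingers":1,"tx":0.014,"ty":-0.004,"tz":0,"ax":0,"ay":0,"az":0},{"fingers":1,"tx":0.014,"ty":-0.004,"tz":0,"ax":0,"ay":0,"az":0},{"fingers":1,"tx":0.014,"ty":-0.004,"tz":0,"ax":0,"ay":0,"az":0}]}}

```text
time_s: 15.83
tcp_pos: [0.6078, 0.1445, 0.1027]
ee_rot: [[0.001, -1.0, -0.006], [0.001, -0.006, 1.0], [-1.0, -0.001, 0.001]]
wrist_force: [-0.7, -0.3, -5.2]
gripper_width: 0.75
```

{"method": "play_rows", "body": {"commands": [{"fingers":1,"tx":0.006,"ty":0,"tz":0,"ax":0,"ay":0,"az":0},{"fingers":1,"tx":0.011,"ty":0,"tz":0,"ax":0,"ay":0,"az":0},{"fingers":1,"tx":0.011,"ty":0,"tz":0,"ax":0,"ay":0,"az":0},{"fingers":1,"tx":0.011,"ty":0,"tz":0,"ax":0,"ay":0,"az":0}]}}

```text
time_s: 16.17
tcp_pos: [0.6082, 0.1441, 0.0957]
ee_rot: [[0.002, -1.0, -0.007], [-0.0, -0.007, 1.0], [-1.0, -0.002, -0.0]]
wrist_force: [-1.7, -1.2, 4.8]
gripper_width: 0.751
```

{"method": "play_rows", "body": {"commands": [{"fingers":-1,"tx":0,"ty":0,"tz":0,"ax":0,"ay":0,"az":0},{"fingers":-1,"tx":0,"ty":0,"tz":0,"ax":0,"ay":0,"az":0},{"fingers":-1,"tx":0,"ty":0,"tz":0,"ax":0,"ay":0,"az":0},{"fingers":-1,"tx":0,"ty":0,"tz":0,"ax":0,"ay":0,"az":0},{"fingers":-1,"tx":0,"ty":0,"tz":0,"ax":0,"ay":0,"az":0}]}}

```text
time_s: 16.58
tcp_pos: [0.6076, 0.1445, 0.0936]
ee_rot: [[0.0, -1.0, -0.006], [0.0, -0.006, 1.0], [-1.0, -0.0, 0.0]]
wrist_force: [0.1, -0.3, 0.1]
gripper_width: 0.981
```

{"method": "play_rows", "body": {"commands": [{"fingers":-1,"tx":-0.05,"ty":0,"tz":0,"ax":0,"ay":0,"az":0},{"fingers":-1,"tx":-0.1,"ty":0,"tz":0,"ax":0,"ay":0,"az":0},{"fingers":-1,"tx":-0.14,"ty":0,"tz":0,"ax":0,"ay":0,"az":0},{"fingers":-1,"tx":-0.14,"ty":0,"tz":0,"ax":0,"ay":0,"az":0},{"fingers":-1,"tx":-0.14,"ty":0,"tz":0,"ax":0,"ay":0,"az":0}]}}

```text
time_s: 17.0
tcp_pos: [0.6086, 0.145, 0.2013]
ee_rot: [[0.005, -1.0, -0.006], [0.003, -0.006, 1.0], [-1.0, -0.005, 0.003]]
wrist_force: [-0.2, -0.6, -0.4]
gripper_width: 0.996
```

{"method": "play_rows", "body": {"commands": [{"fingers":-1,"tx":0,"ty":0.0782,"tz":-0.2031,"ax":0,"ay":0,"az":0},{"fingers":-1,"tx":0,"ty":0.0782,"tz":-0.2031,"ax":0,"ay":0,"az":0},{"fingers":-1,"tx":0,"ty":0.0782,"tz":-0.2031,"ax":0,"ay":0,"az":0},{"fingers":-1,"tx":0,"ty":0.0782,"tz":-0.2031,"ax":0,"ay":0,"az":0}]}}

```text
time_s: 17.33
tcp_pos: [0.5477, -0.0099, 0.1971]
ee_rot: [[-0.003, -1.0, -0.006], [-0.001, -0.006, 1.0], [-1.0, 0.003, -0.001]]
wrist_force: [1.0, -0.5, 0.0]
gripper_width: 0.996
```

{"method": "play_rows", "body": {"commands": [{"fingers":-1,"tx":0,"ty":0.0782,"tz":-0.2031,"ax":0,"ay":0,"az":0},{"fingers":-1,"tx":0,"ty":0.0782,"tz":-0.2031,"ax":0,"ay":0,"az":0},{"fingers":-1,"tx":0,"ty":0.0782,"tz":-0.2031,"ax":0,"ay":0,"az":0},{"fingers":-1,"tx":0,"ty":0.0782,"tz":-0.2031,"ax":0,"ay":0,"az":0}]}}

```text
time_s: 17.67
tcp_pos: [0.4899, -0.1626, 0.1974]
ee_rot: [[-0.003, -1.0, -0.006], [0.0, -0.006, 1.0], [-1.0, 0.003, 0.0]]
wrist_force: [0.8, -0.2, 0.4]
gripper_width: 1.001
```

{"method": "play_rows", "body": {"commands": [{"fingers":-1,"tx":0,"ty":0.0782,"tz":-0.2031,"ax":0,"ay":0,"az":0},{"fingers":-1,"tx":0,"ty":0.0782,"tz":-0.2031,"ax":0,"ay":0,"az":0},{"fingers":-1,"tx":0,"ty":0.0782,"tz":-0.2031,"ax":0,"ay":0,"az":0},{"fingers":-1,"tx":0,"ty":0.0782,"tz":-0.2031,"ax":0,"ay":0,"az":0},{"fingers":-1,"tx":0,"ty":0.0782,"tz":-0.2031,"ax":0,"ay":0,"az":0}]}}

```text
time_s: 18.08
tcp_pos: [0.431, -0.3179, 0.1971]
ee_rot: [[-0.004, -1.0, 0.001], [0.001, 0.001, 1.0], [-1.0, 0.004, 0.001]]
wrist_force: [0.3, 0.2, -1.2]
gripper_width: 0.999
```

{"method": "play_rows", "body": {"commands": [{"fingers":-1,"tx":0.04,"ty":0,"tz":0,"ax":0,"ay":0,"az":0},{"fingers":-1,"tx":0.08,"ty":0,"tz":0,"ax":0,"ay":0,"az":0},{"fingers":-1,"tx":0.08,"ty":0,"tz":0,"ax":0,"ay":0,"az":0},{"fingers":-1,"tx":0.08,"ty":0,"tz":0,"ax":0,"ay":0,"az":0},{"fingers":-1,"tx":0.08,"ty":0,"tz":0,"ax":0,"ay":0,"az":0}]}}

```text
time_s: 18.5
tcp_pos: [0.435, -0.3138, 0.1396]
ee_rot: [[0.0, -1.0, -0.007], [-0.001, -0.007, 1.0], [-1.0, -0.0, -0.001]]
wrist_force: [0.1, -0.2, -0.1]
gripper_width: 0.996
```

```bash
python3 - <<'E'
from meas import *
p=viewer.capture("scene");measure(p,{"green":(.607,.144)},dz=.018,marks=False,rad=20)
E
python3 look.py yellow w5.png
```

```text
green [327. 216.] [69 86 89] [[324.8, 216.1], [18.7, 24.7]] [0.6076 0.1399]
18.55 [ 0.4354 -0.3139  0.1402] [[0.0021, -1.0, -0.0069], [-0.0014, -0.007, 1.0], [-1.0, -0.0021, -0.0015]] 0.998 [0.3 0.8 0.5]
```

View pics/w5.png

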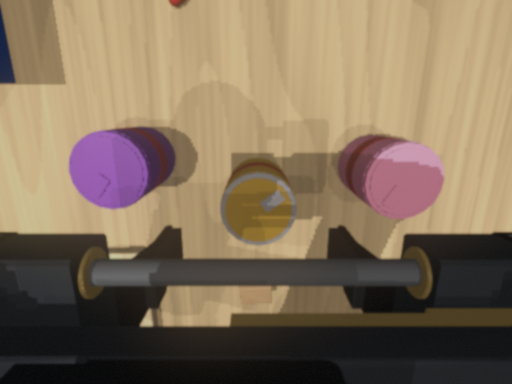

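The yellow lid is between the purple tin (115,170) and the pink tin (400,178), centred at (258,208). I pick it up.

{"method": "play_rows", "body": {"commands": [{"fingers":-1,"tx":0.05,"ty":0.004,"tz":0.001,"ax":0,"ay":0,"az":0},{"fingers":-1,"tx":0.09,"ty":0.004,"tz":0.001,"ax":0,"ay":0,"az":0},{"fingers":-1,"tx":0.1067,"ty":0.004,"tz":0.001,"ax":0,"ay":0,"az":0},{"fingers":-1,"tx":0.1067,"ty":0.004,"tz":0.001,"ax":0,"ay":0,"az":0},{"fingers":1,"tx":0.1067,"ty":0.004,"tz":0.001,"ax":0,"ay":0,"az":0}]}}

```text
time_s: 19.02
tcp_pos: [0.4322, -0.3131, 0.0598]
ee_rot: [[0.001, -1.0, -0.007], [-0.001, -0.007, 1.0], [-1.0, -0.001, -0.001]]
wrist_force: [-0.2, -0.5, -0.2]
gripper_width: 0.975
```

{"method": "play_rows", "body": {"commands": [{"fingers":1,"tx":0,"ty":0,"tz":0,"ax":0,"ay":0,"az":0},{"fingers":1,"tx":0,"ty":0,"tz":0,"ax":0,"ay":0,"az":0},{"fingers":1,"tx":0,"ty":0,"tz":0,"ax":0,"ay":0,"az":0},{"fingers":1,"tx":0,"ty":0,"tz":0,"ax":0,"ay":0,"az":0},{"fingers":1,"tx":0,"ty":0,"tz":0,"ax":0,"ay":0,"az":0}]}}

```text
time_s: 19.43
tcp_pos: [0.4324, -0.3133, 0.06]
ee_rot: [[0.003, -1.0, -0.006], [-0.001, -0.006, 1.0], [-1.0, -0.003, -0.001]]
wrist_force: [0.9, 0.8, 3.7]
gripper_width: 0.708
```

{"method": "play_rows", "body": {"commands": [{"fingers":1,"tx":-0.04,"ty":0,"tz":0,"ax":0,"ay":0,"az":0},{"fingers":1,"tx":-0.08,"ty":0,"tz":0,"ax":0,"ay":0,"az":0},{"fingers":1,"tx":-0.13,"ty":0,"tz":0,"ax":0,"ay":0,"az":0},{"fingers":1,"tx":-0.16,"ty":0,"tz":0,"ax":0,"ay":0,"az":0},{"fingers":1,"tx":-0.16,"ty":0,"tz":0,"ax":0,"ay":0,"az":0}]}}

```text
time_s: 19.85
tcp_pos: [0.4339, -0.3143, 0.1843]
ee_rot: [[0.01, -1.0, -0.007], [-0.005, -0.007, 1.0], [-1.0, -0.01, -0.005]]
wrist_force: [1.0, 0.2, -2.2]
gripper_width: 0.707
```

{"method": "play_rows", "body": {"commands": [{"fingers":1,"tx":0,"ty":-0.079,"tz":0.159,"ax":0,"ay":0,"az":0},{"fingers":1,"tx":0,"ty":-0.079,"tz":0.159,"ax":0,"ay":0,"az":0},{"fingers":1,"tx":0,"ty":-0.079,"tz":0.159,"ax":0,"ay":0,"az":0},{"fingers":1,"tx":0,"ty":-0.079,"tz":0.159,"ax":0,"ay":0,"az":0}]}}

```text
time_s: 20.18
tcp_pos: [0.4907, -0.1891, 0.1772]
ee_rot: [[-0.001, -1.0, -0.009], [0.002, -0.009, 1.0], [-1.0, 0.001, 0.002]]
wrist_force: [0.3, -0.2, -2.9]
gripper_width: 0.705
```

{"method": "play_rows", "body": {"commands": [{"fingers":1,"tx":0,"ty":-0.079,"tz":0.159,"ax":0,"ay":0,"az":0},{"fingers":1,"tx":0,"ty":-0.079,"tz":0.159,"ax":0,"ay":0,"az":0},{"fingers":1,"tx":0,"ty":-0.079,"tz":0.159,"ax":0,"ay":0,"az":0},{"fingers":1,"tx":0,"ty":-0.079,"tz":0.159,"ax":0,"ay":0,"az":0}]}}

```text
time_s: 20.52
tcp_pos: [0.5499, -0.0692, 0.177]
ee_rot: [[-0.001, -1.0, -0.01], [0.001, -0.01, 1.0], [-1.0, 0.001, 0.001]]
wrist_force: [-0.4, -0.9, -2.3]
gripper_width: 0.706
```

{"method": "play_rows", "body": {"commands": [{"fingers":1,"tx":0,"ty":-0.079,"tz":0.159,"ax":0,"ay":0,"az":0},{"fingers":1,"tx":0,"ty":-0.079,"tz":0.159,"ax":0,"ay":0,"az":0},{"fingers":1,"tx":0,"ty":-0.079,"tz":0.159,"ax":0,"ay":0,"az":0},{"fingers":1,"tx":0,"ty":-0.079,"tz":0.159,"ax":0,"ay":0,"az":0},{"fingers":1,"tx":0,"ty":-0.079,"tz":0.159,"ax":0,"ay":0,"az":0}]}}

```text
time_s: 20.93
tcp_pos: [0.6068, 0.0485, 0.1762]
ee_rot: [[-0.003, -1.0, -0.009], [-0.0, -0.009, 1.0], [-1.0, 0.003, -0.0]]
wrist_force: [-0.7, -0.0, -3.1]
gripper_width: 0.707
```

{"method": "play_rows", "body": {"commands": [{"fingers":1,"tx":0,"ty":0,"tz":0,"ax":0,"ay":0,"az":0},{"fingers":1,"tx":0,"ty":0,"tz":0,"ax":0,"ay":0,"az":0},{"fingers":1,"tx":0,"ty":0,"tz":0,"ax":0,"ay":0,"az":0}]}}

```text
time_s: 21.18
tcp_pos: [0.6059, 0.0446, 0.1782]
ee_rot: [[-0.002, -1.0, -0.004], [-0.0, -0.004, 1.0], [-1.0, 0.002, -0.0]]
wrist_force: [-0.3, -0.5, -2.5]
gripper_width: 0.707
```

```bash
python3 look.py yellow w6.png
python3 - <<'E'
from meas import *
p=viewer.capture("top");measure(p,{"green":(.607,.144)},dz=.018,marks=False,rad=28); save(p,"top6.png",(140,100,380,280),3)
E
```

```text
21.18 [0.6059 0.0446 0.1782] [[-0.0016, -1.0, -0.0043], [-0.0004, -0.0043, 1.0], [-1.0, 0.0016, -0.0004]] 0.707 [-0.3 -0.5 -2.5]
green [175. 146.] [71 87 82] [[177.4, 146.1], [24.2, 24.9]] [0.6071 0.139 ]
```

View pics/w6.png

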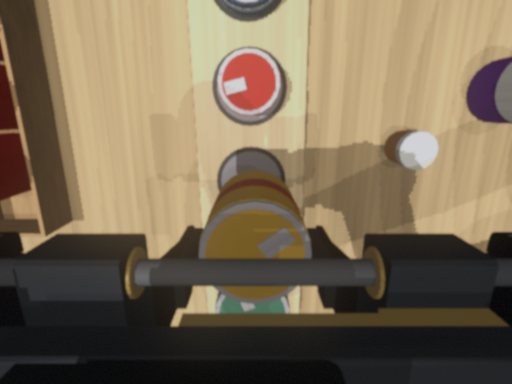

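Red is centred in its ring at (249,85). Green reads about 5 mm off mark_1's centre, inside tolerance. Now I lower yellow.

{"method": "play_rows", "body": {"commands": [{"fingers":1,"tx":0.04,"ty":-0.004,"tz":0,"ax":0,"ay":0,"az":0},{"fingers":1,"tx":0.08,"ty":-0.004,"tz":0,"ax":0,"ay":0,"az":0},{"fingers":1,"tx":0.105,"ty":-0.004,"tz":0,"ax":0,"ay":0,"az":0},{"fingers":1,"tx":0.105,"ty":-0.004,"tz":0,"ax":0,"ay":0,"az":0},{"fingers":1,"tx":0.105,"ty":-0.004,"tz":0,"ax":0,"ay":0,"az":0}]}}

```text
time_s: 21.7
tcp_pos: [0.6095, 0.045, 0.0997]
ee_rot: [[-0.002, -1.0, -0.005], [-0.001, -0.005, 1.0], [-1.0, 0.002, -0.001]]
wrist_force: [1.5, 0.4, -2.0]
gripper_width: 0.705
```

{"method": "play_rows", "body": {"commands": [{"fingers":1,"tx":0.01,"ty":0,"tz":0,"ax":0,"ay":0,"az":0},{"fingers":1,"tx":0.02,"ty":0,"tz":0,"ax":0,"ay":0,"az":0},{"fingers":1,"tx":0.02,"ty":0,"tz":0,"ax":0,"ay":0,"az":0},{"fingers":1,"tx":0.02,"ty":0,"tz":0,"ax":0,"ay":0,"az":0}]}}

```text
time_s: 22.03
tcp_pos: [0.6099, 0.0459, 0.0853]
ee_rot: [[0.0, -1.0, -0.006], [0.0, -0.006, 1.0], [-1.0, -0.0, 0.0]]
wrist_force: [-0.3, -0.1, -3.2]
gripper_width: 0.703
```

{"method": "play_rows", "body": {"commands": [{"fingers":1,"tx":0.005,"ty":0,"tz":0,"ax":0,"ay":0,"az":0},{"fingers":1,"tx":0.009,"ty":0,"tz":0,"ax":0,"ay":0,"az":0},{"fingers":1,"tx":0.009,"ty":0,"tz":0,"ax":0,"ay":0,"az":0},{"fingers":1,"tx":0.009,"ty":0,"tz":0,"ax":0,"ay":0,"az":0}]}}

```text
time_s: 22.37
tcp_pos: [0.6102, 0.046, 0.0785]
ee_rot: [[0.001, -1.0, -0.006], [0.0, -0.006, 1.0], [-1.0, -0.001, 0.0]]
wrist_force: [-0.1, 0.5, -2.0]
gripper_width: 0.708
```

{"method": "play_rows", "body": {"commands": [{"fingers":-1,"tx":0,"ty":0,"tz":0,"ax":0,"ay":0,"az":0},{"fingers":-1,"tx":0,"ty":0,"tz":0,"ax":0,"ay":0,"az":0},{"fingers":-1,"tx":0,"ty":0,"tz":0,"ax":0,"ay":0,"az":0},{"fingers":-1,"tx":0,"ty":0,"tz":0,"ax":0,"ay":0,"az":0},{"fingers":-1,"tx":0,"ty":0,"tz":0,"ax":0,"ay":0,"az":0}]}}

```text
time_s: 22.78
tcp_pos: [0.61, 0.046, 0.0786]
ee_rot: [[0.001, -1.0, -0.006], [0.0, -0.006, 1.0], [-1.0, -0.001, 0.0]]
wrist_force: [-0.4, 0.7, 0.1]
gripper_width: 0.967
```

{"method": "play_rows", "body": {"commands": [{"fingers":-1,"tx":-0.05,"ty":0,"tz":0,"ax":0,"ay":0,"az":0},{"fingers":-1,"tx":-0.1,"ty":0,"tz":0,"ax":0,"ay":0,"az":0},{"fingers":-1,"tx":-0.15,"ty":0,"tz":0,"ax":0,"ay":0,"az":0},{"fingers":-1,"tx":-0.2,"ty":0,"tz":0,"ax":0,"ay":0,"az":0},{"fingers":-1,"tx":-0.2,"ty":0,"tz":0,"ax":0,"ay":0,"az":0}]}}

```text
time_s: 23.2
tcp_pos: [0.6143, 0.0463, 0.2381]
ee_rot: [[0.017, -1.0, -0.007], [0.002, -0.007, 1.0], [-1.0, -0.017, 0.002]]
wrist_force: [1.1, 0.1, 1.7]
gripper_width: 1.0
```

{"method": "play_rows", "body": {"commands": [{"fingers":-1,"tx":0,"ty":0.2,"tz":0,"ax":0,"ay":0,"az":0},{"fingers":-1,"tx":0,"ty":0.2,"tz":0,"ax":0,"ay":0,"az":0},{"fingers":-1,"tx":0,"ty":0.2,"tz":0,"ax":0,"ay":0,"az":0},{"fingers":-1,"tx":0,"ty":0.2,"tz":0,"ax":0,"ay":0,"az":0},{"fingers":-1,"tx":0,"ty":0.2,"tz":0,"ax":0,"ay":0,"az":0}]}}

```text
time_s: 23.62
tcp_pos: [0.4552, 0.0442, 0.2286]
ee_rot: [[-0.001, -1.0, -0.007], [0.001, -0.007, 1.0], [-1.0, 0.001, 0.001]]
wrist_force: [0.3, 0.4, -0.3]
gripper_width: 0.997
```

Run:
```python
from meas import *
for n in("scene","top"):
    p=viewer.capture(n);measure(p,{"green":(.607,.14),"yellow":(.609,.044),"red":(.611,-.056),"blue":(.612,-.154)},dz=.018,marks=False,rad=20); save(p,n+"7.png",(100,100,420,300),2.4)
```

```text
green [325. 216.] [64 82 87] [[324.9, 215.9], [19.1, 24.8]] [0.6073 0.1401]
yellow [278. 223.] [ 20 164 145] [[278.3, 223.5], [18.8, 23.1]] [0.6094 0.0446]
red [231. 230.] [  2 145 123] [[231.8, 229.8], [15.1, 18.4]] [ 0.6103 -0.0548]
blue [187. 236.] [111 147 104] [[187.3, 236.4], [20.0, 24.9]] [ 0.6126 -0.1537]
green [177. 146.] [68 85 99] [[176.9, 144.9], [21.2, 24.6]] [0.6095 0.1401]
yellow [223. 146.] [ 25 245 152] [[222.7, 145.4], [20.7, 22.3]] [0.6112 0.0439]
red [268. 146.] [  1 109 115] [[267.8, 146.9], [18.3, 18.5]] [ 0.6099 -0.0558]
blue [310. 147.] [112 142 120] [[310.3, 146.9], [23.2, 23.7]] [ 0.612  -0.1547]
```

View pics/scene7.png

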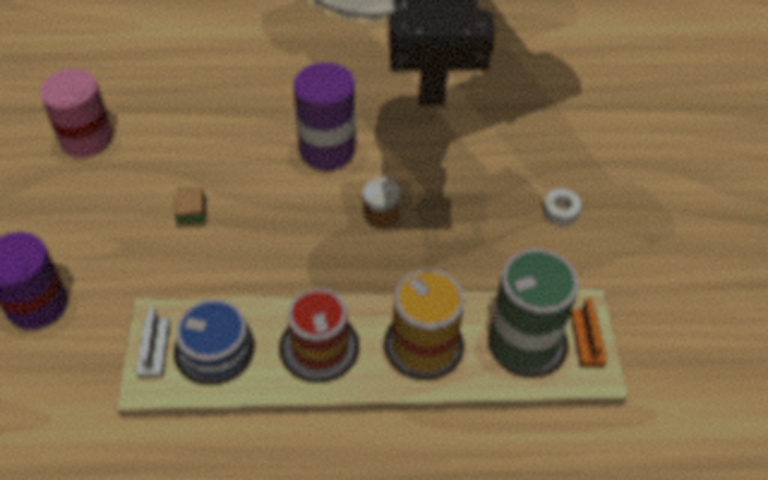

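All four tins are upright on their marks, the jar is standing in its place, and the gripper is clear. I hand the job in.

```bash
python3 -c "
from station import job
print(job.finish_job())"
```

```text
the job is handed in; nothing more can be done
None
```

All four tins stand upright on the board in height order from the orange marker at the +y end. Green is on mark_1, yellow on mark_2, red on mark_3 and blue on mark_4. I handed the job in at about 24 s, and no verdict is reported.

- **Placing:** the final scene-view and top-view measurements put yellow, red and blue within about 3 mm of their mark centres. Green reads about 5 mm off in y. I left it, as the limit is 15 mm.
- **Agreement between checks:** the two cameras agreed within about 2 mm on the tins. My rough readings of mark_4 varied by about 4 mm between views, so I used a middle value.
- **Jam jar and look-alikes:** the jar was still standing in the last picture, and a check after two tins were placed put it within a few millimetres of where it started. I never gripped the purple and pink look-alikes, and they stood as before.
- **Robot:** no check failed, and the gripper was open and well clear of everything at hand-in.

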